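Shut the sample case: break the lid stay, lower the lid, fold the hasp down

TASK

Shut the open aluminium sample case. Break the locked folding stay by pressing its knee down, then lower the lid gently until it is fully shut, without letting it slam, and then fold the hasp on the lid's front edge fully down against the front of the case. Leave the bottle, the jar and the beaker where they stand, upright, and let go of everything at the end.

Things in the scene. Friction and masses are not known exactly. Their poses are not given: they have to be found in the camera images.
- case: Aluminium case fixed to the bench: 200 mm deep (its x), 260 wide (y), rim at z = 120 mm, walls 6. Origin: centre of underside; -x is the front, +x the back, z up. Lid hinge axis along y at x = +100, z = 120 mm. Inside, foam and four bottles (below 82 mm) at +y, the stay at -y. A staple 8 mm wide stands 12 mm out of the front at y = 0, z = 80 to 90. Bystanders stand in front of, behind and beyond its -y side.
- lid (a joint): Lid hinge, rad: 0 = open as at the start (20 degrees past upright), 1.92 = shut. Lid: shallow tray 200 mm from hinge to front edge, 260 wide, 25 thick (above the rim when shut), 0.3 to 0.5 kg. Stiff hinge (0.75 N m friction, more than its weight): it stays at any angle once the stay is broken and must be pushed all the way, 5 to 8 N at 150 mm. While the stay is locked it cannot close.
- lid_push (a point): Point on the lid's outer face (the back when open, the top when shut), 150 mm from the hinge axis, mid-width. Its z axis is the outward normal; its x axis points from the front edge to the hinge.
- knee (a joint): Fold of the stay's knee, rad: 0 = locked (6 mm past straight, on its stop, knee up), 0.11 = straight; it grows as the knee goes down into the case. Beyond about 0.2 the stay is broken and the lid is free. Pressing the knee down 25 to 30 mm gives about 0.5; under 10 N does it; it then stays about where it is left. Closing the lid folds the rest.
- knee_pad (a point): Centre of the thumb pad at the knee: a round dark steel bar, diameter 20, 34 mm long along the case's y, between two flat steel bars. Case frame at the start: x = +53, y = -90, z = 180 mm. The lower bar, 135 mm long, pivots on the case at x = -60, z = 105: the knee moves on that arc, down and towards the hinge. The upper bar, 95 mm, ends on the lid 110 mm from its hinge.
- hasp (a joint): Hasp hinge, rad: 0 = standing straight out from the lid's front edge in the lid's plane, 1.57 = folded flat against the front of the case (lid shut). Starts between 0 and 0.5; stiff (0.07 N m), it stays where left.
- hasp_mid (a point): Point on the hasp, a steel plate 50 mm wide (y), 65 long, 4 thick, slotted near its tip (beyond 36 mm from the pivot), mid-width on the lid's front edge. It lies 30 mm from its pivot, mid-thickness; x axis from tip to pivot, z axis out of the face that ends outward. Lid shut: pivot at x = -104, y = 0, z = 130 mm in the case frame; folded, the hasp reaches down to z = 65, this point at z = 100, the staple in the slot below.
- sample_bottle_mid (a point): Bystander: white plastic bottle, 60 mm diameter, 135 mm high; point at its centre, half-way up.
- wide_jar_mid (a point): Bystander: wide white jar with a red cap, 72 mm diameter, 85 mm high; point at its centre, half-way up.
- beaker_mid (a point): Bystander: white ceramic beaker, 72 mm diameter, 90 mm high; point at its centre, half-way up.
Mind the look-alikes: they are no part of the job. Leave any brown or pink look-alike of the part that bears sample_bottle_mid alone. There is more than one size of the part that bears beaker_mid; the job needs the larger.

How it is judged:
On the way, in this order (a step that is already met when the one before it is completed fails the run):
1. the stay is broken: its knee is folded by more than 0.3 rad from the locked position (value of joint knee above 0.3 rad), for 0.1 s.
2. the lid is shut (within 0.04 rad) (value of joint lid above 1.88 rad), for 0.2 s.
3. the hasp is folded down against the front of the case (within 0.2 rad) (value of joint hasp above 1.37 rad), for 0.2 s.
At the end, for the whole second after the job is handed in: The lid is shut to within 0.04 rad (joint lid above 1.88) and the hasp lies against the front of the case to within 0.2 rad (joint hasp above 1.37), with the bottle, jar and beaker upright (value of joint lid above 1.88 rad and value of joint hasp above 1.37 rad and angle between each of sample_bottle_mid, wide_jar_mid, beaker_mid's own z axis and vertical below 0.2 rad); the robot touches nothing.
It fails at once if the lid slams or is flung: it closes faster than 2 rad/s (velocity of joint lid above 2 rad/s).
It fails at once if the bottle is moved by more than 20 mm (distance of sample_bottle_mid from where it was at the start of the episode above 0.02 m).
It fails at once if the jar is moved by more than 20 mm (distance of wide_jar_mid from where it was at the start of the episode above 0.02 m).
It fails at once if the beaker is moved by more than 20 mm (distance of beaker_mid from where it was at the start of the episode above 0.02 m).
It also fails if it takes over 59 s, if anything falls off the work surface, if the arm or the gripper's body presses on something with over 40 N, if the wrist force passes 120 N, or if a joint passes its speed limit or range.

ROBOT

A 6-joint arm with a two-finger parallel gripper is mounted at the origin on the work surface. World frame = base frame: x ahead of the robot, y to its left, z up, the work surface at z = 0. Lengths are in m, angles in rad, forces in N, time in s.
With the tool pointing down it reaches from about 0.4 to 0.925 m from the base axis. Payload 3.4 kg.
Tool frame: the origin (TCP) lies between the finger pads; the fingertips stand 17 mm ahead of it and the grasp point (between the pads) lies 2 mm behind it; z points along the fingers, y is the direction in which the jaws open and shut (so a half turn about z gives the same grasp; the last joint's range is limited). The gripper opens to 85 mm and grips with 20 to 120 N. Pads are 22 mm wide; open, the fingers measure 114 mm over their backs; the gripper's body (76 mm by 85 mm) begins 54 mm behind the grasp point. The pads swing forward as they close: fully open they stand 13 mm farther back than shut.
Start: joints at [1.121, 0.307, 1.506, -0, 1.328, -0.073], TCP at [0.211, 0.535, 0.248] pointing down, gripper open.
Joint ranges: [-3.12, 3.12], [-1.05, 2.28], [0.14, 2.33], [-1.42, 4.57], [0.1, 2.73], [-2.68, 2.68]. Speed limits (rad/s): [2.57, 2.57, 3.14, 3.14, 3.14, 3.14].

INTERFACE

Orientations are given as a unit quaternion [x, y, z, w].
In Python, from station import bot, optics gives the robot as it stands.
- The arm moves only by the tool carry_out, never from a script. Its argument "deltas" is a list that holds one entry, the list of rows, each a list of 4 numbers: the shift along the tool's x, y, z in cm, then the turn about the tool's z in degrees. In form: [[[dx, dy, dz, yaw], ...]]. A call has 1 to 8 rows; each row shifts and turns the commanded pose from where the row before left it, along the tool's axes as they then stand; what a row does not reach is not made up. A row lasts 1/10 s, in which the tool goes at most 50 mm and 8.59 degrees, less where a joint would pass 70% of its speed; a pose out of reach is approached as far as the arm can. A call is refused whole if a number of a shift passes 5 or a number of a turn 8.59, either way. A call with a gripper value outside its range is refused whole. "gripper" is the finger opening in cm, from 0 to 8.54, set as the call begins (left out, the last holds). The fingers move at their own pace and stop on an object; "force" is the grip in N (left out, the last holds). Time passes only in rows, so rows that do not move let the fingers close. It gives the time, the measured TCP pose, the force and the opening at its end, in the units of the state.
- bot.get_obs(): the state, without advancing time (a new reading comes with each control period).
- optics.camera(name): name is "scene" or "top" or "wrist"; returns (picture, depth): 400x640x3 uint8, red, green, blue; 400x640 float32, m along the optical axis (not along the pixel's ray), 0 where there is no reading.
- optics.calibration(name): a dict with "mtx" (3x3 intrinsics, pixels), "extrinsics" (4x4, takes a point from camera to world coordinates); the wrist camera has in their place "hand_eye" (4x4, takes a point from camera to tool coordinates, whose origin is the TCP and whose axes are the flange's). Camera axes: x right, y down, z forward; pixel columns grow to the right and rows downward; lengths in m; the calibration is good to about 2 mm. The wrist camera is an equidistant fisheye: a pixel r from the principal point sees the ray r / f radians off the axis. A picture is of the moment at which its call begins: read the wrist's pose just before it. calibration takes no time and is no camera call.
- bot.job_done(): hands the job in, once; it reports no verdict.
The state is a dict: "t": time; "joint_positions": joint angles; "qvel": joint speeds; "joint_torque": joint torques, N m; "eef_pos": TCP position; "tool_rot": TCP orientation; "ft_force": force on the tool from outside, world axes, zero at the start; "ft_torque": the same for the moment, N m; "finger_gap": finger opening in m.
Only numpy, scipy, OpenCV 4.12 (cv2) and the standard library are available. Lean on these libraries where they do the work, as an engineer would, in place of code of your own. Each camera call takes 0.05 s, during which the arm holds its last target.

## Working session

There is one attempt and no reset: what is moved stays moved. The work goes in short steps, Python scripts to look and compute and a tool call to move; the robot and the scene stay as the last step left them, time stands still between calls to the robot, and variables do not carry over. Pictures are saved under pics/ and viewed, and the job is handed in when it is done.

Besides the shell and the picture viewer there is one more tool, called as name([rows], argument=value, ...), one row to a line, values as JSON. carry_out: Moves the arm, as the interface text tells. Its arguments: {"type":"object","properties":{"deltas":{"type":"array","items":{"type":"array","items":{"type":"array","items":{"type":"number"}}}},"gripper":{"type":"number"},"force":{"type":"number"}},"required":["deltas"]}

```bash
ls; mkdir -p pics
python3 - <<'E'
from station import bot, optics
import cv2, numpy as np
o=bot.get_obs(); print({k:np.round(v,3).tolist() for k,v in o.items()})
for n in ("scene","top"):
    p,d=optics.camera(n); cv2.imwrite(f"pics/{n}0.png",p[:,:,::-1]); np.save(f"pics/{n}0.npy",d)
    c=optics.calibration(n); print(n,{k:np.round(v,4).tolist() for k,v in c.items()})
print({k:np.round(v,4).tolist() for k,v in optics.calibration("wrist").items()})
E
```

```text
pics
{'t': 0.0, 'joint_positions': [1.121, 0.308, 1.508, 0.0, 1.328, -0.074], 'qvel': [-0.0, 0.0, -0.001, 0.0, 0.001, -0.001], 'joint_torque': [-0.001, -45.754, -25.192, -0.0, 0.013, -0.0], 'eef_pos': [0.211, 0.534, 0.247], 'tool_rot': [0.187, 0.982, -0.001, -0.0], 'ft_force': [-0.049, 0.139, -0.019], 'ft_torque': [-0.012, 0.016, 0.001], 'finger_gap': 0.085}
scene {'mtx': [[477.8539, 0.0, 315.7339], [0.0, 477.8539, 203.605], [0.0, 0.0, 1.0]], 'extrinsics': [[-0.7618, 0.4688, -0.447, 1.1063], [0.6478, 0.5477, -0.5295, 0.553], [-0.0035, -0.693, -0.721, 0.9145], [0.0, 0.0, 0.0, 1.0]]}
top {'mtx': [[470.2459, 0.0, 317.1564], [0.0, 470.2459, 202.9647], [0.0, 0.0, 1.0]], 'extrinsics': [[-0.0098, -0.9964, 0.0844, 0.534], [-0.9998, 0.0083, -0.0185, 0.0393], [0.0177, -0.0846, -0.9963, 1.4526], [0.0, 0.0, 0.0, 1.0]]}
{'mtx': [[309.7069, 0.0, 321.4782], [0.0, 309.7069, 200.3198], [0.0, 0.0, 1.0]], 'hand_eye': [[0.0003, -0.9597, -0.2809, 0.0712], [1.0, 0.0002, 0.0003, 0.0002], [-0.0002, -0.2809, 0.9597, -0.1266], [0.0, 0.0, 0.0, 1.0]]}
```

View pics/scene0.png

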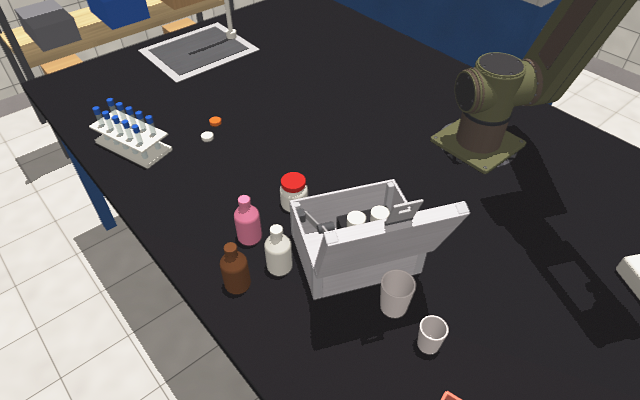

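View pics/top0.png

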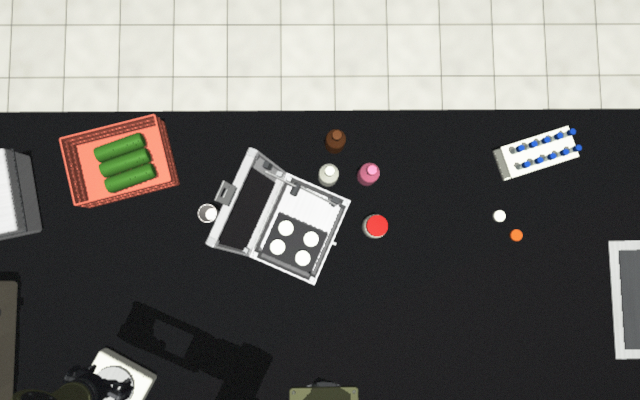

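The scene shows the open case in the middle, with its lid leaning towards the camera, the jar with the red cap at (293,190), the white bottle at (278,252), pink and brown look-alikes at (248,222) and (235,270), and two beakers, at (397,293) (larger) and (432,334). In the top view the case front with the staple is at (335,243), facing right (world -y), and the stay is at about (290,180).

Run:
```python
import cv2, numpy as np
t=cv2.imread("pics/top0.png"); s=cv2.imread("pics/scene0.png")
cv2.imwrite("pics/tcrop.png",cv2.resize(t[130:300,190:400],None,fx=3.5,fy=3.5,interpolation=cv2.INTER_CUBIC))
cv2.imwrite("pics/scrop.png",cv2.resize(s[160:360,220:480],None,fx=3,fy=3,interpolation=cv2.INTER_CUBIC))
```

```text
(no output)
```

View pics/tcrop.png

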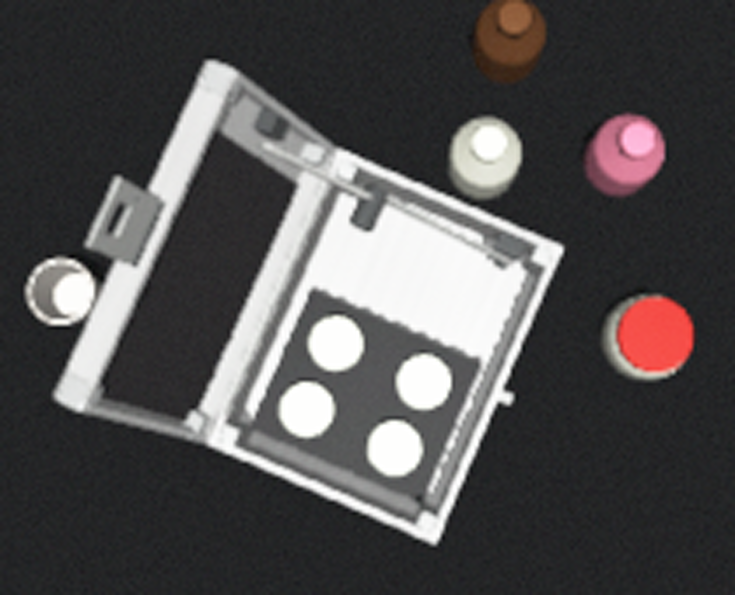

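View pics/scrop.png

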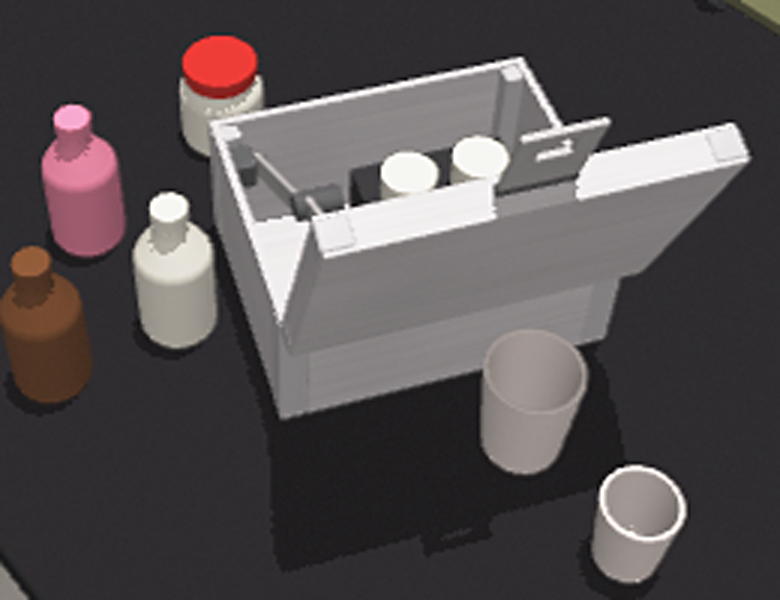

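```bash
cat > h.py <<'E'
import numpy as np, cv2
from station import bot, optics
def ray(cam,u,v):
    c=optics.calibration(cam); K=c["mtx"];T=np.array(c["extrinsics"])
    d=T[:3,:3]@np.array([(u-K[0][2])/K[0][0],(v-K[1][2])/K[1][1],1.]); return T[:3,3],d
def onz(cam,u,v,z):
    o,d=ray(cam,u,v); return o+d*(z-o[2])/d[2]
def at(cam,u,v,dep):
    o,d=ray(cam,u,v); return o+d*dep
def proj(cam,p):
    c=optics.calibration(cam); K=np.array(c["mtx"]);T=np.array(c["extrinsics"])
    q=T[:3,:3].T@(np.array(p)-T[:3,3]); q=K@q; return q[:2]/q[2]
E
python3 - <<'E'
from h import *
f=lambda x,y:(x/3.5+190-.35,y/3.5+130-.35)
g=lambda x,y:(x/3+220-.3,y/3+160-.3)
c={}
for n,p in dict(FF=(563,246),FN=(437,545),BF=(340,150),BN=(218,446)).items():
    c[n]=onz("top",*f(*p),.12); print(n,c[n].round(4))
print("depth W",[np.linalg.norm(c['FF']-c['BF']),np.linalg.norm(c['FN']-c['BN'])],np.linalg.norm(c['FF']-c['FN']),np.linalg.norm(c['BF']-c['BN']))
print("staple",onz("top",*f(510,398),.085).round(4))
print("scene FF",onz("scene",*g(213,124),.12).round(4),"FN",onz("scene",*g(521,60),.12).round(4))
x=np.array([-1,1.])
d1=(c['BF']-c['FF'])+(c['BN']-c['FN']); d2=(c['BN']-c['BF'])+(c['FN']-c['FF'])
print(np.degrees(np.arctan2(d1[1],d1[0])),np.degrees(np.arctan2(d2[1],d2[0])))
T=np.load("pics/top0.npy")
im=cv2.imread("pics/top0.png")
# cap, bottle
hsv=cv2.cvtColor(im,cv2.COLOR_BGR2HSV)
m=((hsv[...,0]<8)|(hsv[...,0]>172))&(hsv[...,1]>180); m[:, :340]=0;m[:,420:]=0
v,u=np.nonzero(m); print("jar",len(u),u.mean(),v.mean(),onz("top",u.mean(),v.mean(),.085).round(4))
p=f(489,142);print("bottle",onz("top",*p,.135).round(4), at("top",*p,T[int(p[1]),int(p[0])]).round(4))
print("small beaker",onz("top",*f(62,290),.07).round(3))
S=np.load("pics/scene0.npy")
for p in [(535,360),(483,360),(585,375),(535,335)]:
    print("beaker rim",onz("scene",*g(*p),.09).round(4))
E
```

```text
FF [ 0.6547 -0.0805  0.12  ]
FN [0.4152 0.0243 0.12  ]
BF [0.7349 0.1005 0.12  ]
BN [0.4958 0.1994 0.12  ]
depth W [np.float64(0.19799127683897985), np.float64(0.1927579887738013)] 0.26149032114940796 0.2587692947412246
staple [ 0.5318 -0.0377  0.085 ]
scene FF [ 0.6525 -0.0746  0.12  ] FN [0.419  0.0305 0.12  ]
65.702605449526 156.94412430245777
jar 124 379.0725806451613 222.70967741935485 [ 0.5906 -0.166   0.085 ]
bottle [ 0.7383 -0.0206  0.135 ] [ 0.7377 -0.0204  0.1387]
small beaker [0.626 0.336 0.07 ]
beaker rim [0.6072 0.2252 0.09  ]
beaker rim [0.6346 0.2018 0.09  ]
beaker rim [0.5903 0.2559 0.09  ]
beaker rim [0.5917 0.2107 0.09  ]
```

Case frame from the rim corners: centre about (0.575, 0.065), x axis at about 66°. The rim measures 195×260 mm (200×260 expected), and the staple tip lands within 2 mm of where the frame puts it. The larger beaker is at scene (397,293), about 72 mm across. The small one is at (432,334). The jar is top (379,223) and the white bottle is top (329,170). Next I check the knee pad.

```bash
cat >> h.py <<'E'
C=np.array([.575,.065]);A=np.radians(66.4)
EX=np.array([np.cos(A),np.sin(A)]);EY=np.array([-EX[1],EX[0]])
def w(x,y,z): return np.r_[C+x*EX+y*EY,z]
def c(p): d=np.array(p[:2])-C; return np.array([d@EX,d@EY,p[2]])
def tool(p,obs=None):
    "rows in tool axes (cm) to bring TCP to world p"
    from scipy.spatial.transform import Rotation as R
    o=obs or bot.get_obs(); r=R.from_quat(o["tool_rot"])
    return r.inv().apply(np.array(p)-o["eef_pos"])*100
E
python3 - <<'E'
from h import *
t=cv2.imread("pics/top0.png"); D=np.load("pics/top0.npy")
for n,p in dict(pad=w(.053,-.09,.19),ff=w(-.1,-.13,.12),fn=w(-.1,.13,.12),bn=w(.1,.13,.12),st=w(-.112,0,.085),lt=w(.192,-.13,.299),lt2=w(.192,.13,.299)).items():
    u,v=proj("top",p); print(n,u.round(1),v.round(1)); cv2.circle(t,(int(round(u*4)),int(round(v*4))),6,(0,0,255),1,shift=2)
cv2.imwrite("pics/t2.png",cv2.resize(t[130:300,190:400],None,fx=3.5,fy=3.5,interpolation=cv2.INTER_NEAREST))
for u,v in [(294,186),(295,188),(296,190),(293,190),(298,188)]: print(u,v,c(at("top",u,v,D[v,u])).round(3),t[v,u])
E
```

```text
pad 294.2 189.2
ff 349.9 200.2
fn 314.1 285.1
bn 248.6 257.1
st 335.3 243.9
lt 247.7 147.6
lt2 204.6 244.4
294 186 [ 0.057 -0.098  0.192] [165 166 166]
295 188 [ 0.052 -0.094  0.189] [109 108 105]
296 190 [ 0.048 -0.09   0.189] [102 101  98]
293 190 [ 0.055 -0.087  0.187] [103 102  99]
298 188 [ 0.045 -0.097  0.188] [92 91 90]
```

View pics/t2.png

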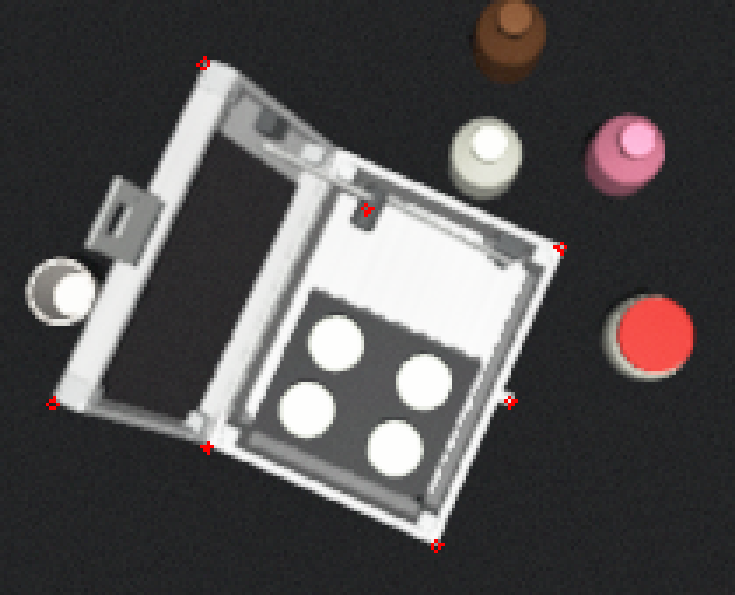

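The projected frame points sit on the rim corners, staple, lid corners and pad (pad top measured at z = 0.189, expected 0.190), so the frame is confirmed. First I raise the tool and close the fingers.

carry_out([
  [[0, 0, -4, 2], [0, 0, -4, 0], [0, 0, -4, 0], [0, 0, -4, 0], [0, 0, -4, 0], [0, 0, 0, 0]],
], gripper=0, force=40)

```text
t: 0.7
eef_pos: [0.2119, 0.5366, 0.4547]
tool_rot: [0.204, 0.979, 0.006, 0.001]
ft_force: [-0.4, 1.2, 0.4]
finger_gap: 0.0003
```

Run:
```python
from h import *
o=bot.get_obs(); print(o["t"],o["eef_pos"],o["finger_gap"],o["tool_rot"],c(o["eef_pos"]).round(3)); print(tool(w(.045,-.09,.44)).round(2))
from scipy.spatial.transform import Rotation as R
x=R.from_quat(o["tool_rot"]).apply([1,0,0]);print(np.degrees(np.arctan2(x[1],x[0])))
```

```text
0.7 [0.21187023 0.53663461 0.45467307] 0.000346476176983646 [0.20388077 0.97897901 0.00555162 0.00138059] [0.287 0.522 0.455]
[-61.13 -24.27   1.22]
156.471488904252
```

carry_out([
  [[-3, -1.2, 0, 0], [-4.5, -1.8, 0, 0], [-4.5, -1.8, 0, 0], [-4.5, -1.8, 0, 0], [-4.5, -1.8, 0, 0], [-4.5, -1.8, 0, 0], [-4.5, -1.8, 0, 0], [-4.5, -1.8, 0, 0]],
])

```text
t: 1.5
eef_pos: [0.473, 0.2689, 0.4473]
tool_rot: [0.204, 0.979, -0.0, -0.001]
ft_force: [-0.1, 0.6, 0.3]
finger_gap: 0.0002
```

carry_out([
  [[-4.5, -1.8, 0, 0], [-4.5, -1.8, 0, 0], [-4.5, -1.8, 0, 0], [-4.5, -1.8, 0, 0], [-4.5, -1.8, 0, 0], [-4, -1.5, 0, 0], [0, 0, 0, 0]],
])

```text
t: 2.2
eef_pos: [0.6766, 0.0637, 0.4443]
tool_rot: [0.207, 0.978, -0.001, -0.001]
ft_force: [0.3, 0.4, -0.7]
finger_gap: 0.0001
```

Run:
```python
from h import *
o=bot.get_obs(); print(o["t"],o["eef_pos"],o["ft_force"],c(o["eef_pos"]).round(4)); print(tool(w(.045,-.09,.225)).round(2))
p,d=optics.camera("scene"); cv2.imwrite("pics/s1.png",p[:,:,::-1])
```

```text
2.2 [0.67663165 0.06373066 0.44430578] [ 0.2800206   0.38356407 -0.70065404] [ 0.0395 -0.0936  0.4443]
[ 0.32  0.62 21.93]
```

View pics/s1.png

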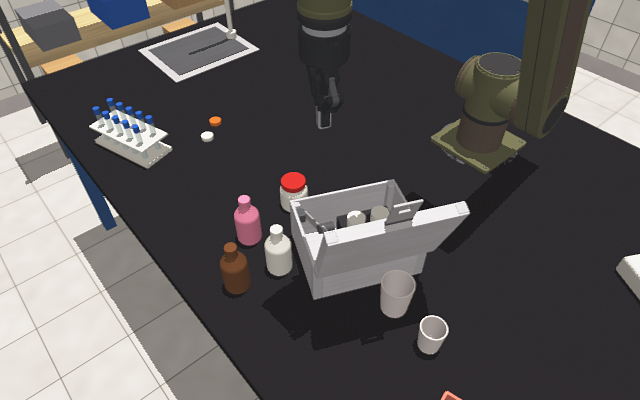

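The gripper, at (325,100), hangs above the knee and is clear of everything. I descend to just above the pad.

carry_out([
  [[0.3, 0.5, 3, 0], [0, 0, 4.5, 0], [0, 0, 4.5, 0], [0, 0, 4.5, 0], [0, 0, 3.5, 0], [0, 0, 2, 0], [0, 0, 0, 0]],
])

```text
t: 2.95
eef_pos: [0.6686, 0.0755, 0.224]
tool_rot: [0.203, 0.979, -0.001, -0.005]
ft_force: [-1.2, 0.4, 0.4]
finger_gap: 0.0003
```

Run:
```python
from h import *
o=bot.get_obs(); print(o["t"],o["eef_pos"],o["ft_force"],c(o["eef_pos"]).round(4)); print(tool(w(.045,-.09,.225)).round(2))
p,d=optics.camera("scene"); cv2.imwrite("pics/s2.png",cv2.resize(p[120:320,220:480,::-1],None,fx=3,fy=3))
```

```text
2.95 [0.66863217 0.07550047 0.22396145] [-1.16502322  0.38769192  0.39262494] [ 0.0471 -0.0816  0.224 ]
[-0.84 -0.21 -0.11]
```

View pics/s2.png

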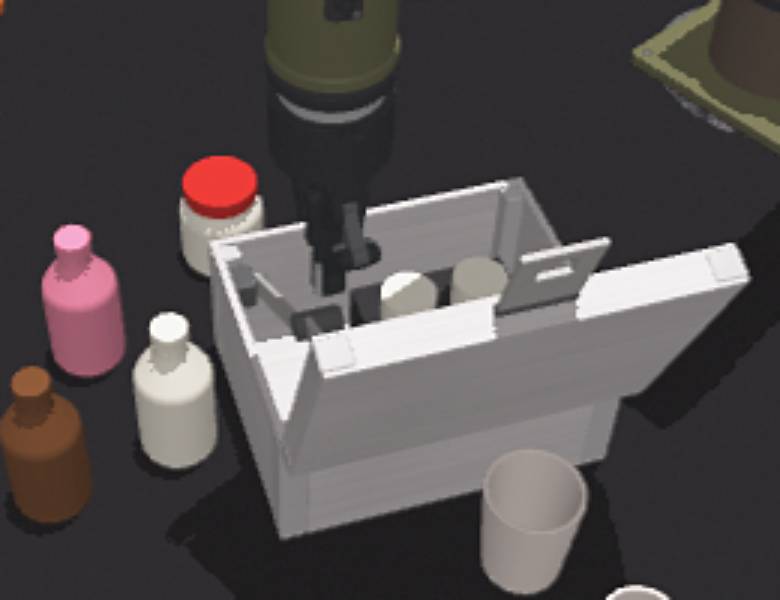

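The fingertips, at crop (330,285), are above the pad at (318,322). I correct y and press down along the arc.

carry_out([
  [[-0.7, 0, 0.8, 0], [0, 0, 0.6, 0], [0, 0, 0.4, 0], [0, 0, 0.3, 0], [0, 0.1, 0.3, 0], [0, 0.1, 0.3, 0], [0, 0.2, 0.3, 0], [0, 0, 0, 0]],
])

```text
t: 3.8
eef_pos: [0.6807, 0.0753, 0.1979]
tool_rot: [0.204, 0.979, -0.0, 0.0]
ft_force: [0.5, -0.3, 0.0]
finger_gap: 0.0001
```

carry_out([
  [[0, 0.2, 0.3, 0], [0, 0.2, 0.4, 0], [0, 0.2, 0.4, 0], [0, 0.2, 0.4, 0], [0, 0.1, 0.3, 0], [0, 0, 0, 0]],
])

```text
t: 4.4
eef_pos: [0.6832, 0.0807, 0.1807]
tool_rot: [0.204, 0.979, -0.003, -0.0]
ft_force: [-4.1, -8.4, 7.2]
finger_gap: -0.0001
```

Run:
```python
from h import *
o=bot.get_obs(); print(o["t"],o["eef_pos"],o["ft_force"],c(o["eef_pos"]).round(4))
p,d=optics.camera("scene"); cv2.imwrite("pics/s3.png",cv2.resize(p[120:320,220:480,::-1],None,fx=3,fy=3))
```

```text
4.4 [0.68321534 0.0806651  0.18069904] [-4.07998541 -8.39873489  7.17164218] [ 0.0577 -0.0929  0.1807]
```

View pics/s3.png

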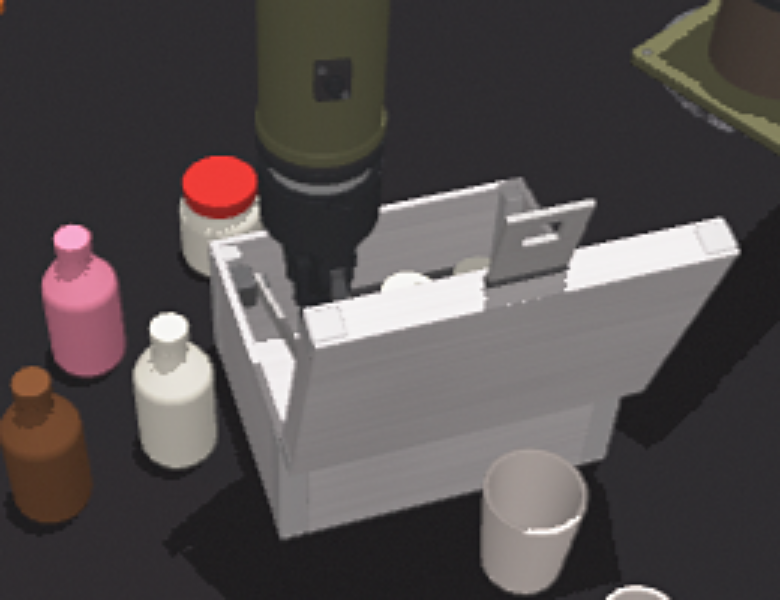

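The stay has given way and the lid has moved forward a little. I press slightly deeper for margin and then look.

carry_out([
  [[0, 0, 0.3, 0], [0, 0.1, 0.3, 0], [0, 0, 0.2, 0], [0, 0, 0, 0]],
])

```text
t: 4.85
eef_pos: [0.6835, 0.0808, 0.1749]
tool_rot: [0.204, 0.979, -0.003, 0.0]
ft_force: [-7.5, -10.1, 15.5]
finger_gap: -0.0001
```

carry_out([
  [[0, -0.3, -0.5, 0], [0, -0.3, -2, 0], [0, -0.3, -4, 0], [0, 0, -5, 0], [0, 0, -5, 0], [0, 0, -5, 0], [0, 0, -4, 0], [0, 0, 0, 0]],
])

```text
t: 5.65
eef_pos: [0.6833, 0.0771, 0.4351]
tool_rot: [0.203, 0.979, 0.002, 0.007]
ft_force: [0.1, 0.4, 0.1]
finger_gap: 0.0001
```

Run:
```python
from h import *
o=bot.get_obs(); print(o["t"],o["eef_pos"],o["ft_force"],c(o["eef_pos"]).round(4))
p,d=optics.camera("scene"); cv2.imwrite("pics/s4.png",cv2.resize(p[120:320,220:480,::-1],None,fx=3,fy=3)); np.save("pics/s4.npy",d)
cv2.imwrite("pics/s4f.png",p[:,:,::-1])
def g(x,y): return (x/3+220-.3,y/3+120-.3)
# lid outer face points
P=[]
for u in range(330,440,4):
  for v in range(225,275,4):
    if d[v,u]>0:
      q=c(at("scene",u,v,d[v,u])); P.append(q)
P=np.array(P); 
m=(P[:,2]>.15)&(abs(P[:,1])<.12); P=P[m]; 
k=np.polyfit(P[:,2],P[:,0],1); r=P[:,0]-np.polyval(k,P[:,2]); P=P[abs(r)<.008]; k=np.polyfit(P[:,2],P[:,0],1)
print(len(P),P.min(0),P.max(0),"tilt past upright deg",np.degrees(np.arctan(k[0])))
```

```text
5.65 [0.68327894 0.07711123 0.43506003] [0.13287008 0.41852895 0.0707694 ] [ 0.0544 -0.0944  0.4351]
216 [ 0.13060416 -0.11774034  0.15007649] [0.16134206 0.1172831  0.31195665] tilt past upright deg 10.41377456637385
```

View pics/s4.png

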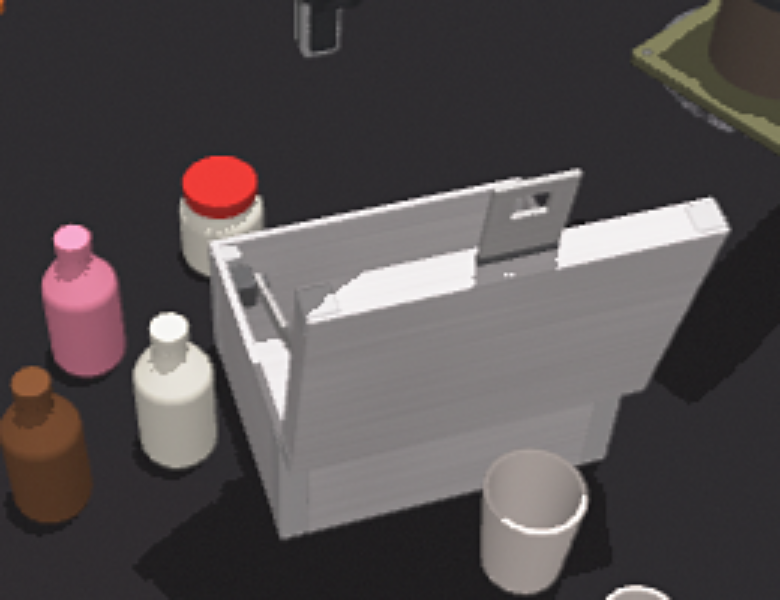

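The white lid now leans about 10° past upright. From the stay geometry that puts the knee at about 0.77 rad, so the stay is broken. The hasp is mid-width at crop (530,215). I go behind the lid at case y = +75 mm, clear of the hasp.

carry_out([
  [[1.5, 1.5, 0, 0], [3.2, 3, 0, 0], [3.2, 3, 0, 0], [3.2, 3, 0, 0], [3.2, 3, 0, 0], [2.6, 2.5, 0, 0], [0, 0, 0, 0]],
])

```text
t: 6.4
eef_pos: [0.586, 0.2959, 0.4243]
tool_rot: [0.2, 0.98, 0.0, -0.003]
ft_force: [-0.1, 0.0, -0.2]
finger_gap: 0.0
```

Run:
```python
from h import *
o=bot.get_obs(); print(o["t"],o["ft_force"],c(o["eef_pos"]).round(4)); print(tool(w(.205,.075,.292)).round(2))
```

```text
6.4 [-0.05458121  0.02350852 -0.1999669 ] [0.216  0.0824 0.4243]
[-0.81 -1.09 13.23]
```

carry_out([
  [[-0.4, -0.4, 3, 0], [0, 0, 4, 0], [0, 0, 4, 0], [0, 0, 2.2, 0], [0, 0, 0, 0]],
])

```text
t: 6.9
eef_pos: [0.5883, 0.2838, 0.2886]
tool_rot: [0.204, 0.979, -0.003, -0.005]
ft_force: [-0.9, -0.3, -0.4]
finger_gap: 0.0003
```

Run:
```python
from h import *
p,d=optics.camera("scene"); cv2.imwrite("pics/s5.png",cv2.resize(p[80:320,220:480,::-1],None,fx=2.5,fy=2.5))
o=bot.get_obs(); print(o["t"],o["ft_force"],c(o["eef_pos"]).round(4)); print(tool(w(.18,.075,.292)).round(2))
```

```text
6.95 [-0.01129568 -0.39590184  0.47541885] [0.2071 0.0741 0.2917]
[ 0.09 -2.71 -0.02]
```

View pics/s5.png

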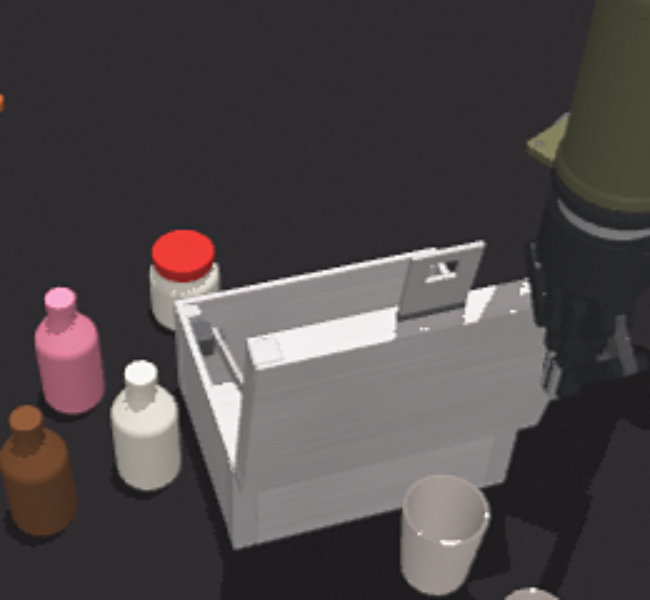

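The fingers, at about (565,370) in the crop, are behind the lid at its +y side, about 3 cm off it. I now push slowly.

carry_out([
  [[0, -1.2, 0, 0], [0, -1, 0, 0], [0, -0.7, 0, 0], [0, -0.7, 0, 0], [0, -0.7, 0, 0], [0, -0.7, 0, 0], [0, -0.7, 0, 0], [0, -0.7, 0, 0]],
])

```text
t: 7.75
eef_pos: [0.5684, 0.2282, 0.2983]
tool_rot: [0.204, 0.979, 0.004, 0.003]
ft_force: [2.0, 6.1, 6.5]
finger_gap: -0.0
```

```bash
cat > chk.py <<'E'
from h import *
import sys
n=sys.argv[1]
o=bot.get_obs(); e=c(o["eef_pos"]); print(round(o["t"],2),o["ft_force"].round(1),e.round(4),"tip lead edge x",round(e[0]-.0145,4),"tip z",round(e[2]-.017,4))
p,d=optics.camera("scene"); cv2.imwrite(f"pics/{n}.png",cv2.resize(p[80:320,220:480,::-1],None,fx=2.5,fy=2.5)); np.save(f"pics/{n}.npy",d)
E
python3 chk.py s6
```

```text
7.75 [2.  6.1 6.5] [0.1469 0.0714 0.2983] tip lead edge x 0.1324 tip z 0.2813
```

View pics/s6.png

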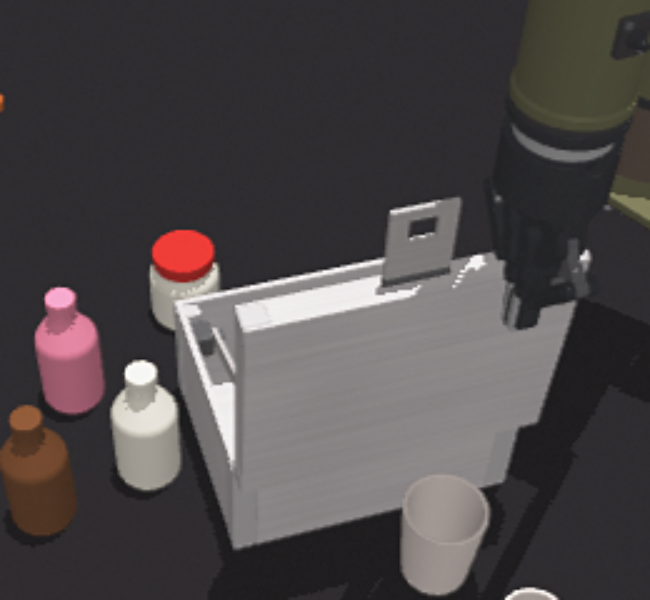

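carry_out([
  [[0, -0.7, 0, 0], [0, -0.7, 0, 0], [0, -0.7, 0, 0], [0, -0.7, 0, 0], [0, -0.7, 0, 0], [0, -0.7, 0.1, 0], [0, -0.7, 0.1, 0], [0, -0.7, 0.1, 0]],
])

```text
t: 8.6
eef_pos: [0.546, 0.1762, 0.2953]
tool_rot: [0.204, 0.979, 0.003, 0.003]
ft_force: [2.2, 4.1, 5.3]
finger_gap: -0.0
```

```bash
python3 chk.py s7
```

```text
8.6 [2.2 4.1 5.3] [0.0903 0.0711 0.2953] tip lead edge x 0.0758 tip z 0.2783
```

View pics/s7.png

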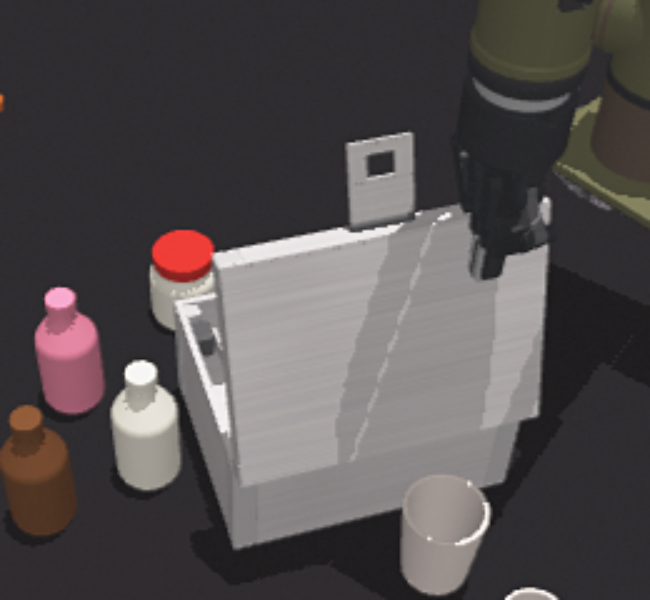

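The lid has passed upright and follows the finger. I continue the arc.

carry_out([
  [[0, -0.7, 0.1, 0], [0, -0.7, 0.15, 0], [0, -0.7, 0.2, 0], [0, -0.7, 0.2, 0], [0, -0.65, 0.25, 0], [0, -0.65, 0.25, 0], [0, -0.65, 0.3, 0], [0, -0.6, 0.3, 0]],
])

```text
t: 9.45
eef_pos: [0.5234, 0.1259, 0.2764]
tool_rot: [0.204, 0.979, 0.001, 0.002]
ft_force: [0.9, 1.5, 5.7]
finger_gap: -0.0
```

carry_out([
  [[0, -0.6, 0.35, 0], [0, -0.6, 0.35, 0], [0, -0.55, 0.4, 0], [0, -0.55, 0.4, 0], [0, -0.55, 0.45, 0], [0, -0.5, 0.45, 0], [0, -0.5, 0.5, 0], [0, -0.5, 0.5, 0]],
])

```text
t: 10.25
eef_pos: [0.5055, 0.0855, 0.2416]
tool_rot: [0.204, 0.979, 0.0, 0.001]
ft_force: [-0.8, -0.4, 4.7]
finger_gap: 0.0001
```

```bash
python3 chk.py s8
```

```text
10.25 [-0.8 -0.4  4.7] [-0.0091  0.0719  0.2416] tip lead edge x -0.0236 tip z 0.2246
```

View pics/s8.png

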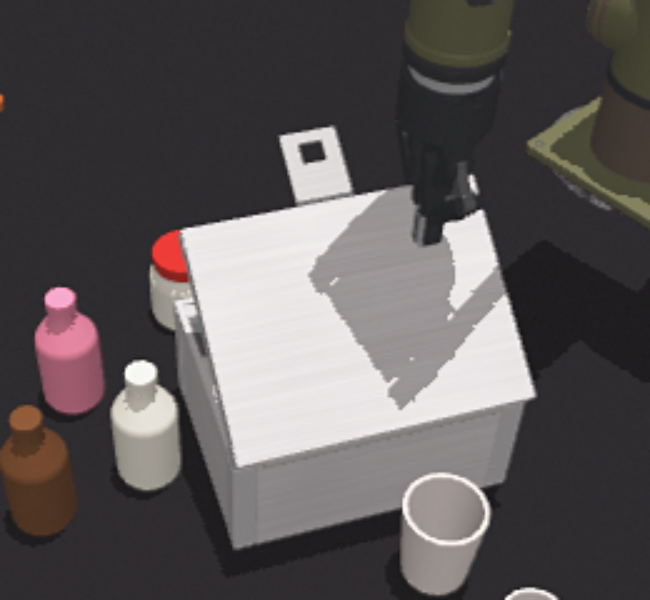

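The lid is about 30° from shut, with the fingers at crop (428,230) still in contact. I keep going gently.

carry_out([
  [[0, -0.45, 0.5, 0], [0, -0.4, 0.55, 0], [0, -0.4, 0.55, 0], [0, -0.35, 0.55, 0], [0, -0.3, 0.6, 0], [0, -0.3, 0.6, 0], [0, -0.3, 0.6, 0], [0, -0.25, 0.6, 0]],
])

```text
t: 11.1
eef_pos: [0.494, 0.0605, 0.1946]
tool_rot: [0.204, 0.979, -0.0, -0.0]
ft_force: [-0.5, -1.8, 2.9]
finger_gap: -0.0
```

```bash
python3 chk.py s9
```

```text
11.1 [-0.5 -1.8  2.9] [-0.0365  0.0724  0.1946] tip lead edge x -0.051 tip z 0.1776
```

View pics/s9.png

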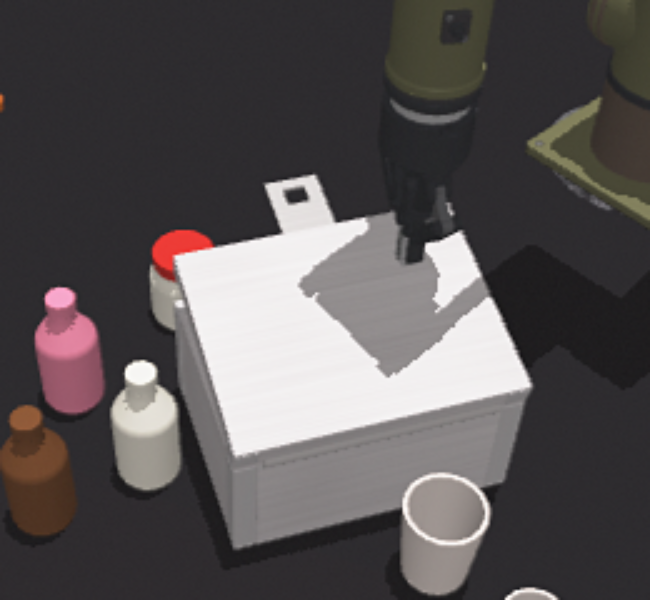

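carry_out([
  [[0, -0.2, 0.6, 0], [0, -0.15, 0.6, 0], [0, -0.1, 0.6, 0], [0, -0.1, 0.5, 0], [0, 0, 0.4, 0], [0, 0, 0.3, 0], [0, 0, 0.2, 0], [0, 0, 0, 0]],
])

```text
t: 11.95
eef_pos: [0.4921, 0.056, 0.1629]
tool_rot: [0.204, 0.979, 0.0, -0.0]
ft_force: [1.1, -0.0, 0.6]
finger_gap: -0.0001
```

```bash
python3 chk.py s10
```

```text
11.95 [ 1.1 -0.   0.6] [-0.0414  0.0724  0.1629] tip lead edge x -0.0559 tip z 0.1459
```

carry_out([
  [[0, 0, 0.2, 0], [0, 0, 0.2, 0], [0, 0, 0.2, 0], [0, 0, 0.1, 0], [0, 0, 0, 0], [0, 0, 0, 0]],
])

```text
t: 12.6
eef_pos: [0.4926, 0.056, 0.1617]
tool_rot: [0.204, 0.979, 0.001, 0.002]
ft_force: [-12.1, -0.3, 40.0]
finger_gap: -0.0002
```

```bash
python3 chk.py s11
```

```text
12.6 [-12.1  -0.3  40. ] [-0.0413  0.0719  0.1617] tip lead edge x -0.0558 tip z 0.1447
```

View pics/s11.png

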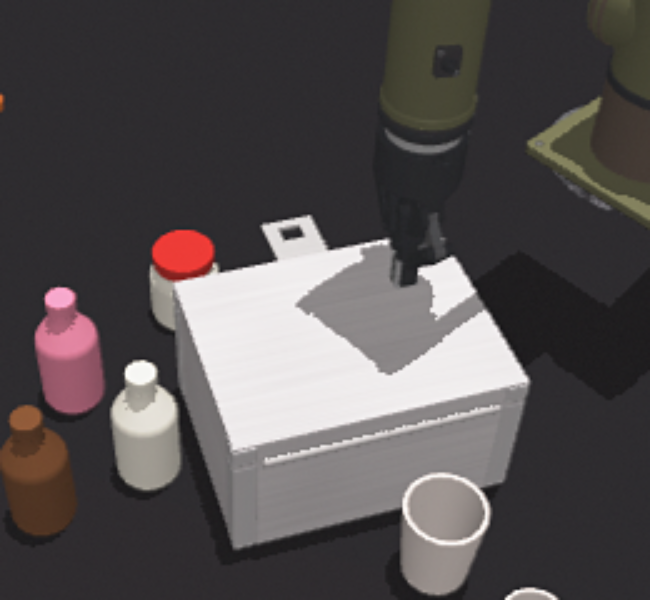

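The tip stopped at z = 0.145, the lid's expected top, with firm contact, so the lid is down. I lift off, then check the lid plane and the hasp.

carry_out([
  [[0, 0, -0.5, 0], [0, 0, -1, 0], [0, -1, -3, 0], [0, -3, -4, 0], [0, -4, -2, 0], [0, 0, 0, 0]],
])

```text
t: 13.25
eef_pos: [0.4607, -0.0207, 0.2645]
tool_rot: [0.205, 0.979, -0.001, 0.003]
ft_force: [0.6, -0.2, -0.3]
finger_gap: -0.0
```

```bash
python3 chk.py s12
python3 - <<'E'
from h import *
d=np.load("pics/s12.npy"); P=[]
for u in range(290,440,3):
  for v in range(180,260,3):
    if d[v,u]>0: P.append(c(at("scene",u,v,d[v,u])))
P=np.array(P)
L=P[(abs(P[:,0])<.09)&(abs(P[:,1])<.12)&(abs(P[:,2]-.145)<.03)]
k,_,_,_=np.linalg.lstsq(np.c_[L[:,:2],np.ones(len(L))],L[:,2],rcond=None); print("lid plane",k.round(4),len(L))
P=np.array([c(at("scene",u,v,d[v,u])) for u in range(310,370) for v in range(150,190) if d[v,u]>0])
H=P[(P[:,0]<-.11)&(P[:,0]>-.18)&(abs(P[:,1])<.03)&(P[:,2]>.06)]
print(len(H),H.min(0).round(3),H.max(0).round(3)); 
k=np.polyfit(H[:,0],H[:,2],1);print("hasp slope",k, H[:,1].mean())
o=bot.get_obs();print(tool(w(-.168,0,.25)).round(2), c(o["eef_pos"]))
E
```

```text
13.25 [ 0.6 -0.2 -0.3] [-0.1243  0.0704  0.2645] tip lead edge x -0.1388 tip z 0.2475
lid plane [ 0.0011 -0.0015  0.144 ] 724Traceback (most recent call last):
  File "<stdin>", line 9, in <module>
  File "h.py", line 9, in at
    o,d=ray(cam,u,v); return o+d*dep
        ~~~^^^^^^^^^
  File "h.py", line 4, in ray
    c=optics.calibration(cam); K=c["mtx"];T=np.array(c["extrinsics"])
ValueError: time passes only in moves, steps and waits
```

View pics/s12.png

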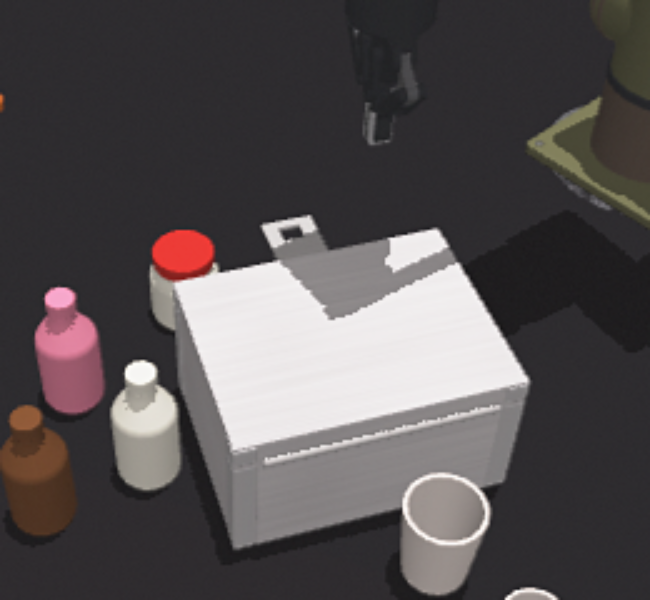

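The lid plane is flat (slope 0.001, z = 0.144), so the lid is shut. The hasp sticks out at crop (295,235). Now I measure its angle, with the calibration read once per script.

```bash
sed -i 's/^def ray/from functools import lru_cache\n@lru_cache\ndef cal(n): return optics.calibration(n)\ndef ray/; s/c=optics.calibration(cam)/c=cal(cam)/' h.py
python3 - <<'E'
from h import *
d=np.load("pics/s12.npy")
P=np.array([c(at("scene",u,v,d[v,u])) for u in range(310,370) for v in range(150,190) if d[v,u]>0])
H=P[(P[:,0]<-.11)&(P[:,0]>-.18)&(abs(P[:,1])<.03)&(P[:,2]>.06)]
print(len(H),H.min(0).round(3),H.max(0).round(3)); 
k=np.polyfit(H[:,0],H[:,2],1);print("hasp slope",k, H[:,1].mean())
o=bot.get_obs();print(tool(w(-.168,0,.25)).round(2), c(o["eef_pos"]))
E
```

```text
287 [-0.172 -0.025  0.124] [-0.114  0.027  0.135]
hasp slope [0.05133692 0.13671413] 0.0007032509415927322
[-7.12 -4.51  1.31] [-0.12275687  0.07115414  0.26291687]
```

The hasp is nearly straight out (about 0.05 rad), centred at y = 0, reaching x = -0.17, as described. I approach above it, aiming 30 mm from its pivot.

carry_out([
  [[-2, -0.8, 0, 0], [-3, -1, 1, 0], [-2.1, -0.8, 2.5, 0], [0, 0, 3, 0], [0, 0, 2.3, 0], [0, 0, 0.7, 0], [0, 0, 0, 0]],
])

```text
t: 14.0
eef_pos: [0.5145, -0.0692, 0.1642]
tool_rot: [0.204, 0.979, 0.0, -0.002]
ft_force: [0.3, 0.0, 0.9]
finger_gap: -0.0
```

```bash
python3 chk.py s13;python3 - <<'E'
from h import *
print(tool(w(-.1485,0,.149)).round(2))
E
```

```text
14.0 [0.3 0.  0.9] [-0.1472  0.0017  0.1642] tip lead edge x -0.1617 tip z 0.1472
[-0.09 -0.14  1.66]
```

View pics/s13.png

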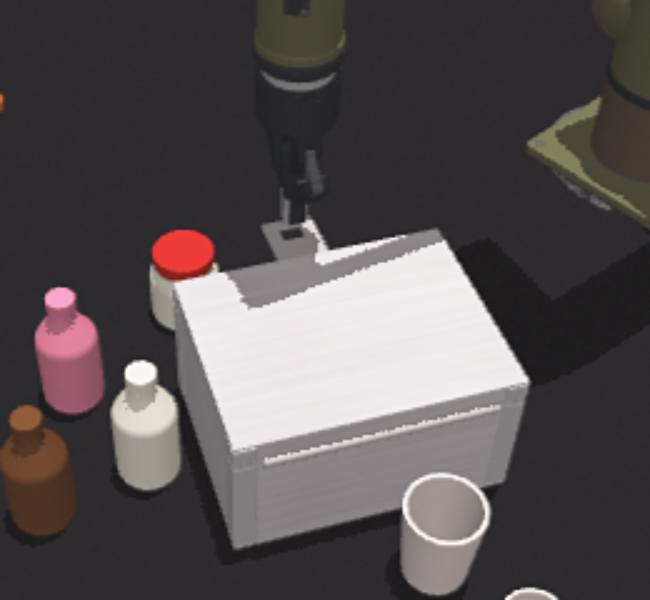

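The fingertips at crop (293,225) stand over the hasp plate. I press down along the hasp's arc.

carry_out([
  [[0, -0.1, 0.8, 0], [0, 0, 0.6, 0], [0, 0, 0.4, 0], [0, 0, 0.4, 0], [0, 0.1, 0.4, 0], [0, 0.2, 0.4, 0], [0, 0.2, 0.4, 0], [0, 0, 0, 0]],
])

```text
t: 14.85
eef_pos: [0.5157, -0.0672, 0.1314]
tool_rot: [0.203, 0.979, -0.001, -0.001]
ft_force: [-1.4, -5.4, -3.3]
finger_gap: 0.0002
```

```bash
python3 chk.py s14
```

```text
14.85 [-1.4 -5.4 -3.3] [-0.1449  0.0014  0.1314] tip lead edge x -0.1594 tip z 0.1144
```

View pics/s14.png

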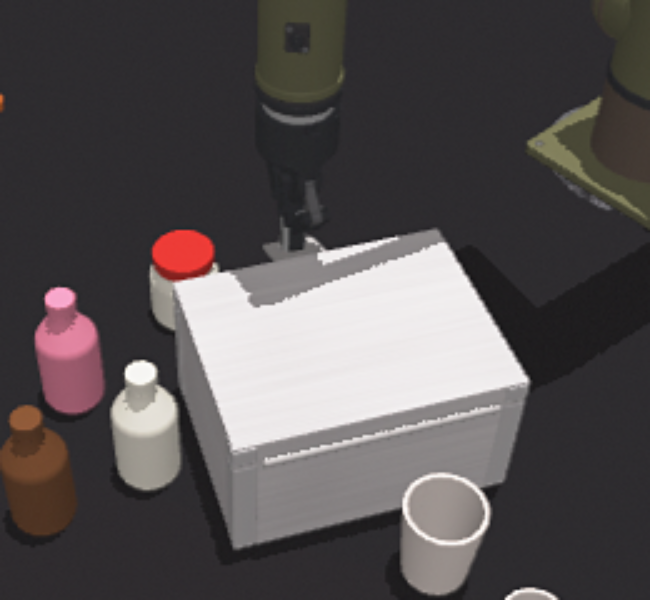

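The force reading (pulled towards -x and slightly down) is odd, so I look closer.

Run:
```python
from h import *
p,d=optics.camera("scene"); cv2.imwrite("pics/s15.png",cv2.resize(p[140:210,300:380,::-1],None,fx=8,fy=8,interpolation=cv2.INTER_CUBIC))
p,_=optics.camera("wrist"); cv2.imwrite("pics/w15.png",cv2.resize(p[:,:,::-1],None,fx=1.25,fy=1.25)); print(bot.get_obs()["ft_force"])
P=np.array([c(at("scene",u,v,d[v,u])) for u in range(310,370) for v in range(150,200) if d[v,u]>0])
H=P[(P[:,0]<-.105)&(P[:,0]>-.18)&(abs(P[:,1])<.026)&(abs(P[:,1])>.013)&(P[:,2]>.06)]
print(H[np.argsort(H[:,0])][::4].round(3))
```

```text
[-1.93911458 -5.63353432 -3.56080682]
[[-0.165  0.023  0.105]
 [-0.16  -0.023  0.108]
 [-0.157 -0.017  0.109]
 [-0.156 -0.016  0.196]
 [-0.155 -0.016  0.188]
 [-0.153 -0.023  0.108]
 [-0.151 -0.015  0.197]
 [-0.151 -0.014  0.111]
 [-0.15  -0.015  0.189]
 [-0.149 -0.013  0.186]
 [-0.147 -0.016  0.185]
 [-0.145 -0.023  0.115]
 [-0.144  0.02   0.114]
 [-0.141 -0.024  0.116]
 [-0.139 -0.023  0.117]
 [-0.138 -0.017  0.205]
 [-0.136 -0.018  0.21 ]
 [-0.135 -0.015  0.192]
 [-0.134 -0.015  0.186]
 [-0.133 -0.016  0.181]
 [-0.132 -0.014  0.176]
 [-0.13  -0.017  0.193]
 [-0.13  -0.018  0.121]
 [-0.129 -0.013  0.22 ]
 [-0.128 -0.013  0.209]
 [-0.128 -0.016  0.122]
 [-0.127 -0.016  0.201]
 [-0.127 -0.013  0.189]
 [-0.126  0.016  0.121]
 [-0.126 -0.014  0.123]
 [-0.125 -0.019  0.219]
 [-0.124  0.019  0.216]
 [-0.123  0.02   0.126]
 [-0.122  0.02   0.123]
 [-0.117  0.023  0.127]]
```

View pics/s15.png

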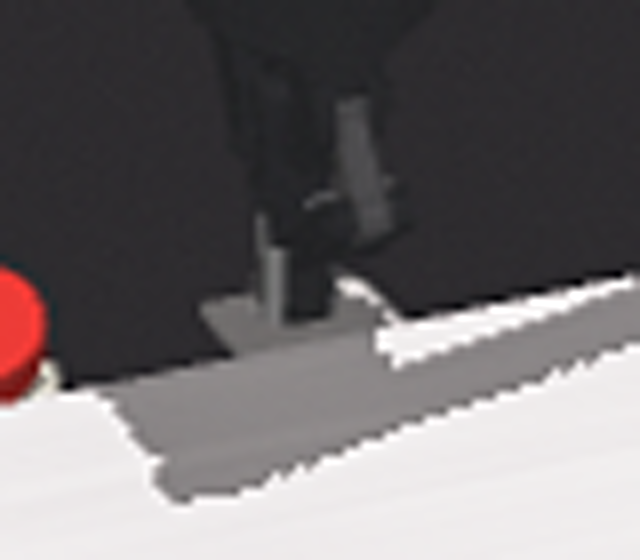

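View pics/w15.png

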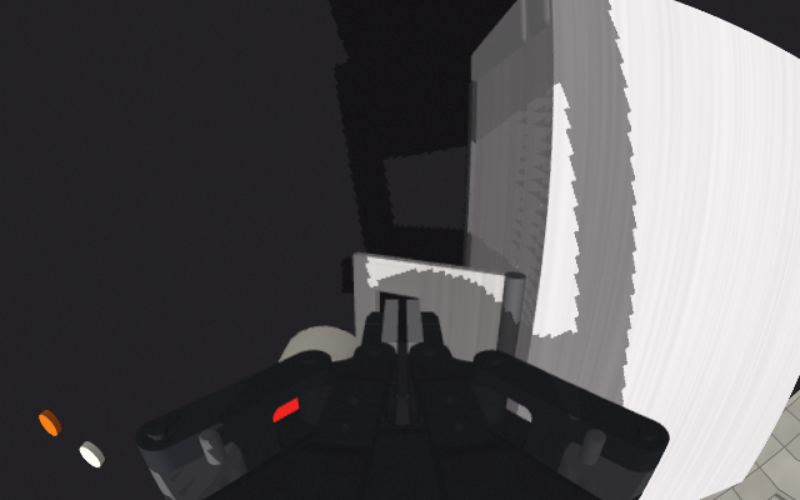

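The wrist view shows thin fingertips at (405,300), lying over the slot at (398,295); the hasp is folded to about 0.43 rad. The tip probably caught the slot edge. I back off and shift towards the pivot, onto solid plate (under 36 mm from the pivot).

carry_out([
  [[0, -0.3, -0.3, 0], [0, 0, -1, 0], [0, 0, -1, 0], [0, 0.8, 0, 0], [0, 0.6, 0, 0], [0, 0, 0, 0]],
])

```text
t: 15.6
eef_pos: [0.5214, -0.0549, 0.1555]
tool_rot: [0.203, 0.979, 0.0, 0.0]
ft_force: [-0.6, -0.6, 0.1]
finger_gap: -0.0003
```

Run:
```python
from h import *
p,_=optics.camera("wrist"); cv2.imwrite("pics/w16.png",cv2.resize(p[180:330,230:450,::-1],None,fx=3.5,fy=3.5))
o=bot.get_obs();print(o["t"],o["ft_force"].round(1),c(o["eef_pos"]).round(4))
```

```text
15.65 [ 0.5 -0.2 -0.2] [-0.1318  0.0014  0.1552]
```

View pics/w16.png

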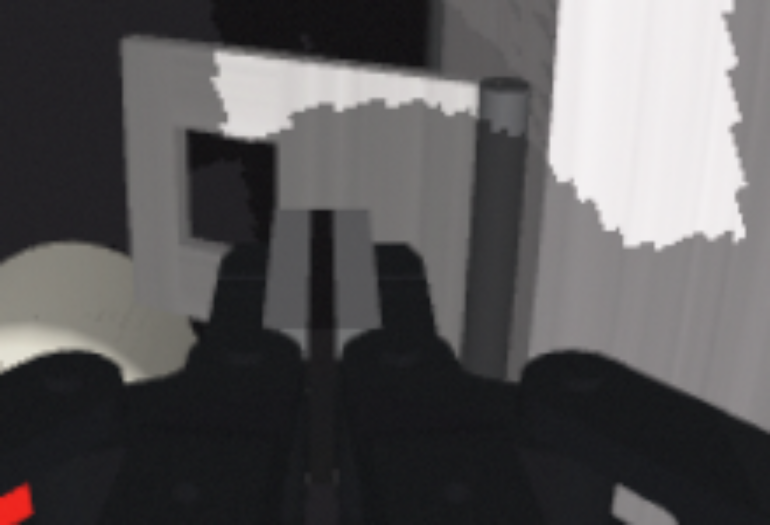

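The tips now stand over solid plate, just inside the slot edge. I shift 4 mm more and press down, then push in.

carry_out([
  [[0, 0.4, 0.6, 0], [0, 0, 0.5, 0], [0, 0, 0.4, 0], [0, 0, 0.4, 0], [0, 0, 0.4, 0], [0, 0, 0.4, 0], [0, 0, 0.4, 0], [0, 0, 0.4, 0]],
])

```text
t: 16.45
eef_pos: [0.5224, -0.0526, 0.12]
tool_rot: [0.204, 0.979, -0.0, 0.0]
ft_force: [-0.5, -0.7, 3.5]
finger_gap: -0.0004
```

Run:
```python
from h import *
p,_=optics.camera("wrist"); cv2.imwrite("pics/w17.png",cv2.resize(p[180:330,230:450,::-1],None,fx=3.5,fy=3.5))
o=bot.get_obs();print(o["t"],o["ft_force"].round(1),c(o["eef_pos"]).round(4))
```

```text
16.5 [-0.3 -2.1  1.6] [-0.1289  0.0014  0.1194]
```

View pics/w17.png

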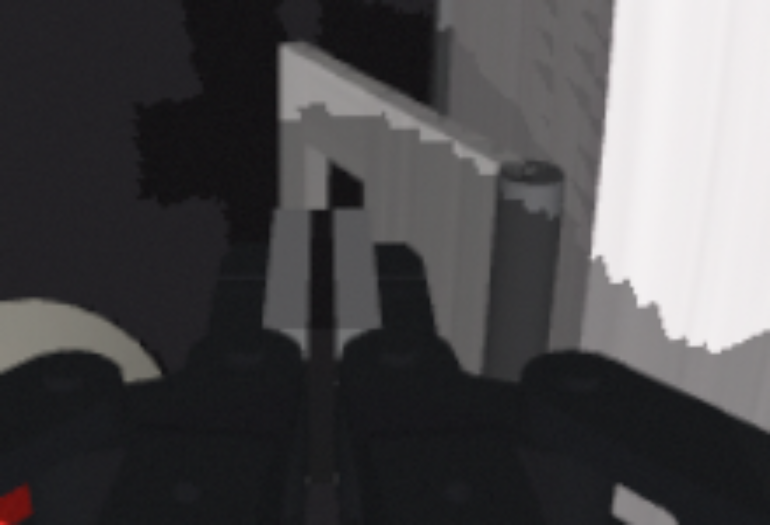

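The hasp is at about 50-60°, with the fingertips outside it. I push it in towards the case front.

carry_out([
  [[0, 0.3, 0, 0], [0, 0.3, 0, 0], [0, 0.3, 0, 0], [0, 0.2, 0, 0], [0, 0.2, 0, 0], [0, 0.2, 0, 0], [0, 0.1, 0, 0], [0, 0, 0, 0]],
])

```text
t: 17.3
eef_pos: [0.5247, -0.0449, 0.1205]
tool_rot: [0.202, 0.979, -0.007, -0.003]
ft_force: [-12.3, -30.8, 8.2]
finger_gap: -0.0002
```

Run:
```python
from h import *
p,_=optics.camera("wrist"); cv2.imwrite("pics/w18.png",cv2.resize(p[180:330,230:450,::-1],None,fx=3.5,fy=3.5))
o=bot.get_obs();print(o["t"],o["ft_force"].round(1),c(o["eef_pos"]).round(4))
```

```text
17.35 [-11.6 -29.4   8.1] [-0.1208  0.0021  0.1205]
```

View pics/w18.png

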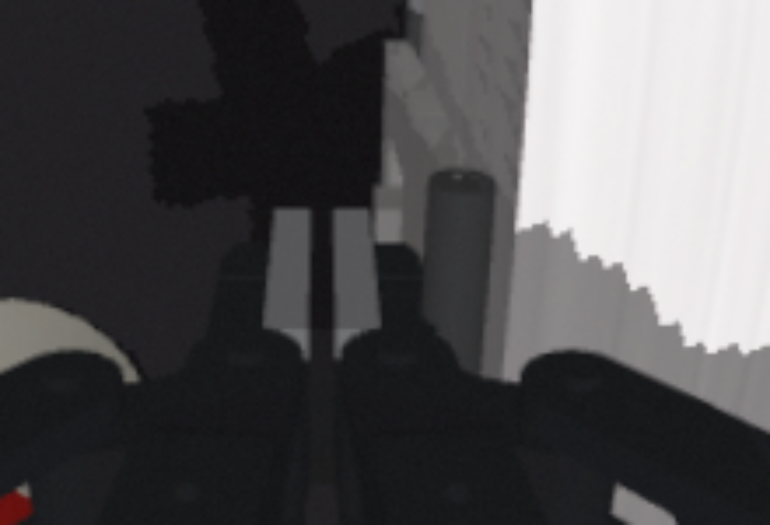

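Firm contact (30 N). The finger probably rests on the hinge barrel too. I back off and check the hasp angle.

carry_out([
  [[0, -0.6, 0, 0], [0, -1.5, 0, 0], [0, -3, -1, 0], [0, -4, -3, 0], [0, -3, -4, 0], [-2, -1, -2, 0], [0, 0, 0, 0]],
])

```text
t: 18.05
eef_pos: [0.4988, -0.1688, 0.2239]
tool_rot: [0.205, 0.979, -0.001, 0.005]
ft_force: [-0.0, 0.6, -0.6]
finger_gap: 0.0004
```

Run:
```python
from h import *
o=bot.get_obs();print(o["t"],o["ft_force"].round(1),c(o["eef_pos"]).round(4))
p,d=optics.camera("wrist"); cv2.imwrite("pics/w19.png",p[:,:,::-1]); np.save("pics/w19.npy",d)
p,d=optics.camera("top"); cv2.imwrite("pics/t19.png",cv2.resize(p[170:290,250:410,::-1],None,fx=4,fy=4))
```

```text
18.05 [-0.   0.6 -0.6] [-0.2447 -0.0238  0.2239]
```

View pics/w19.png

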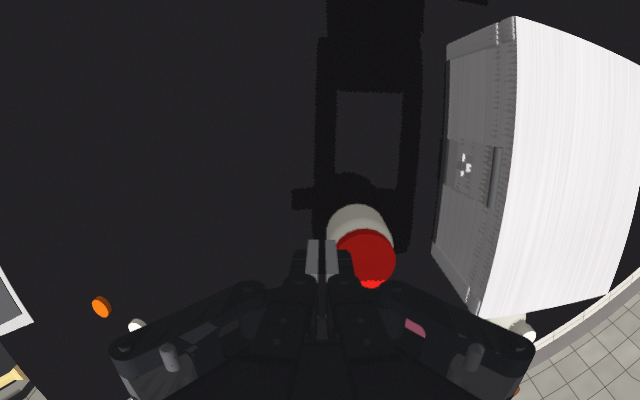

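View pics/t19.png

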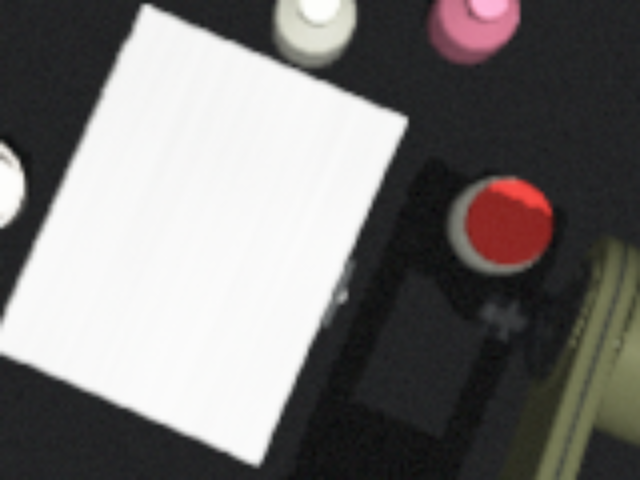

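The wrist view shows the hasp at about (470,165), lying against the front with the staple showing in the slot. I measure its angle from the wrist depth.

```bash
python3 - <<'E'
from h import *
from scipy.spatial.transform import Rotation as R
o=bot.get_obs(); k=cal("wrist"); K=np.array(k["mtx"]);T=np.array(k["hand_eye"])
d=np.load("pics/w19.npy"); Rt=R.from_quat(o["tool_rot"]).as_matrix(); P=[];U=[]
for u in range(430,520):
  for v in range(90,260):
    if d[v,u]<=0: continue
    x,y=u-K[0,2],v-K[1,2]; r=np.hypot(x,y); th=r/K[0,0]; q=np.array([x/r*np.tan(th),y/r*np.tan(th),1])*d[v,u]
    P.append(c(o["eef_pos"]+Rt@(T[:3,:3]@q+T[:3,3])));U.append((u,v))
P=np.array(P)
for n,s in dict(front1=(P[:,1]>.04)&(P[:,1]<.12),front2=(P[:,1]<-.04)&(P[:,1]>-.12),hasp=(abs(abs(P[:,1])-.018)<.005)).items():
    m=s&(P[:,2]>.02)&(P[:,2]<.118)&(P[:,0]<-.085)
    if n=="hasp": m&=P[:,2]>.068
    Q=P[m]
    if len(Q)<20: print(n,len(Q));continue
    f=np.polyfit(Q[:,2],Q[:,0],1);res=Q[:,0]-np.polyval(f,Q[:,2]); Q=Q[abs(res)<.004];f=np.polyfit(Q[:,2],Q[:,0],1)
    print(n,len(Q),"dx/dz",f[0].round(4),"x at z=.1,.07",np.polyval(f,[.1,.07]).round(4))
E
python3 - <<'E'
import cv2
p=cv2.imread("pics/w19.png"); cv2.imwrite("pics/w19c.png",cv2.resize(p[110:220,420:540],None,fx=5,fy=5,interpolation=cv2.INTER_CUBIC))
E
```

```text
front1 1985 dx/dz -0.0009 x at z=.1,.07 [-0.0985 -0.0985]
front2 2012 dx/dz 0.0029 x at z=.1,.07 [-0.0994 -0.0995]
hasp 394 dx/dz 0.0522 x at z=.1,.07 [-0.1066 -0.1082]
```

View pics/w19c.png

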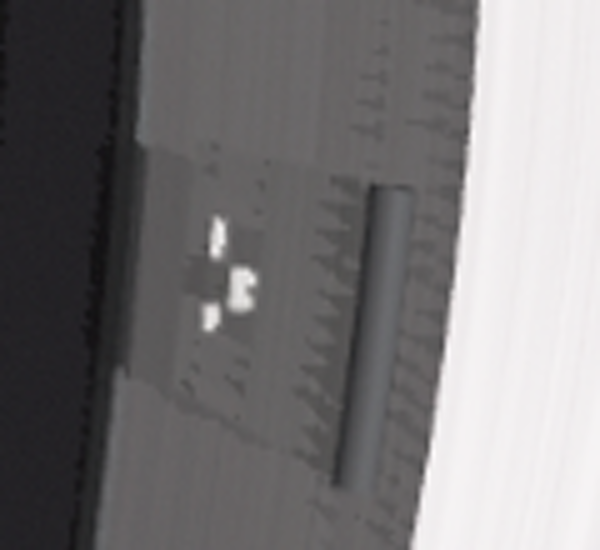

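The case front reads vertical (0.001) and the hasp is 0.05 rad off it, so about 1.52 rad (needs 1.37). As a last check I verify the lid and the bystanders.

```bash
python3 chk.py s20
python3 - <<'E'
from h import *
d=np.load("pics/s20.npy")
P=np.array([c(at("scene",u,v,d[v,u])) for u in range(290,440,3) for v in range(180,260,3) if d[v,u]>0])
L=P[(abs(P[:,0])<.09)&(abs(P[:,1])<.12)&(abs(P[:,2]-.145)<.03)]
k,_,_,_=np.linalg.lstsq(np.c_[L[:,:2],np.ones(len(L))],L[:,2],rcond=None); print("lid plane",k.round(4),len(L))
a=np.load("pics/scene0.npy")
for n,(u,v) in dict(bottle=(278,262),bottleneck=(276,232),jar=(286,202),beaker=(397,308),beaker2=(388,300)).items(): print(n,at("scene",u,v,a[v,u]).round(3),at("scene",u,v,d[v,u]).round(3))
E
```

```text
18.15 [-0.5 -0.1 -0.6] [-0.2432 -0.0188  0.22  ] tip lead edge x -0.2577 tip z 0.203
lid plane [-0.0007  0.0003  0.1441] 726
bottle [0.753 0.002 0.051] [0.753 0.003 0.052]
bottleneck [ 0.742 -0.011  0.134] [ 0.742 -0.01   0.135]
jar [ 0.615 -0.147  0.035] [ 0.614 -0.149  0.032]
beaker [0.633 0.254 0.044] [0.633 0.254 0.043]
beaker2 [0.646 0.237 0.066] [0.646 0.237 0.067]
```

View pics/s20.png

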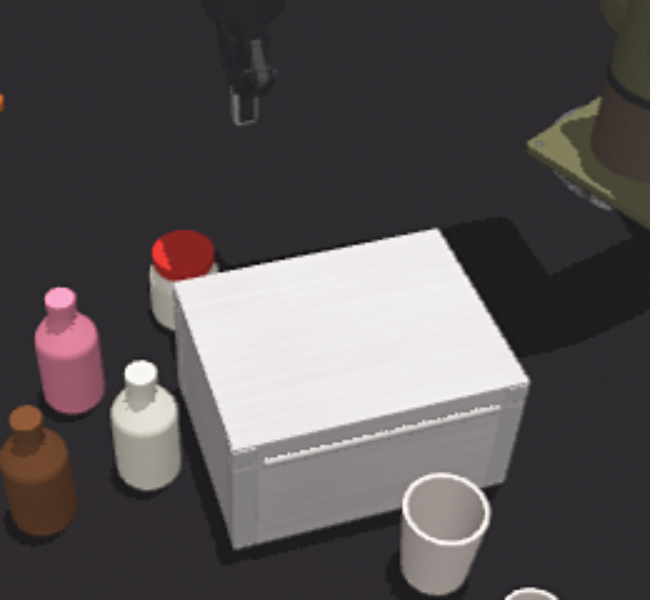

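The lid is shut, the bottle, jar and beaker are upright and unmoved, and the gripper is clear of everything, so I hand the job in.

```bash
python3 -c "
from station import bot; print(bot.job_done())"
```

```text
the job is handed in; nothing more can be done
None
```

The case is shut with the hasp folded down against its front. I handed the job in at about 18 s of the 59 s allowed. I pressed the stay's knee down until it broke, lowered the lid with closed fingers along its arc at roughly 0.4 rad/s, and folded the hasp.

| Check | Last reading | Required |
|---|---|---|
| Stay knee | about 0.77 rad, worked out from the lid angle after the press | above 0.3 rad |
| Lid | top flat to 0.001 at z = 0.144 m (0.145 expected); shut to within about 0.001 rad | within 0.04 rad |
| Hasp | about 1.52 rad, from wrist-camera depth | above 1.37 rad |
| Bottle, jar, beaker | upright; camera points within 1–4 mm of the start | moved under 20 mm |
| Gripper | clear of everything, about 0.1 m from the case | touching nothing |

- **Hasp, first try:** my first press landed over the slot and probably caught its edge at about 0.43 rad. I backed off, moved onto the solid plate nearer the pivot and finished from there.
- **Hasp, final push:** it stopped at about 30 N, probably with the finger against the hinge barrel, so the hasp rests about 0.05 rad short of flat.
- **Lid press:** the last push on the closed lid peaked at about 40 N through the fingertips.

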